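Find and mark the high spot of a warped rotator wheel

ROBOT

A 6-joint arm with a two-finger parallel gripper is mounted at the origin on the work surface. World frame = base frame: x ahead of the robot, y to its left, z up, the work surface at z = 0. Lengths are in m, angles in rad, forces in N, time in s.
With the tool pointing down it reaches from about 0.275 to 0.725 m from the base axis. Payload 15.9 kg.
Tool frame: the origin (TCP) lies midway between the tips of the shut fingers; the grasp point (between the pads) lies 19 mm behind it; z points along the fingers, y is the direction in which the jaws open and shut (so a half turn about z gives the same grasp; the last joint's range is limited). The gripper opens to 85 mm and grips with 20 to 120 N. Pads are 22 mm wide; open, the fingers measure 114 mm over their backs; the gripper's body (76 mm by 85 mm) begins 54 mm behind the grasp point. The pads swing forward as they close: fully open they stand 13 mm farther back than shut.
Start: joints at [-1.275, 0.213, -0.034, 1.323, 0, 1.571], TCP at [0.146, -0.478, 0.231] pointing down, gripper open.
Joint ranges: [-2.98, 2.98], [-0.74, 1.72], [-1.14, 1.35], [-2.1, 2.04], [-1.57, 1.44], [-3.14, 3.14]. Speed limits (rad/s): [1.89, 1.89, 2.39, 2.57, 3.14, 3.14].

INTERFACE

Orientations are given as a rotation vector (axis times angle).
In Python, from station import readout, eyes, job, nets gives the robot as it stands.
- The arm moves only by the shell command python3 -m pendant 'ROWS' [FORCE]. ROWS is JSON, a list of rows, each a list of 7 numbers: the turn, a rotation vector about the tool's x, y, z in degrees, then the shift along the tool's x, y, z in m, then the gripper's target within -1 to 1 (shut at 1, half-way at 0, fully open at -1). A call has exactly 10 rows; each row shifts and turns the commanded pose from where the row before left it, along the tool's axes as they then stand; what a row does not reach is not made up. A row lasts 1/10 s, in which the tool goes at most 50 mm and 8.59 degrees, less where a joint would pass 70% of its speed; a pose out of reach is approached as far as the arm can. A call is refused whole if a number of a shift passes 0.05 or a number of a turn 8.59, either way. A call with a gripper value outside its range is refused whole. The fingers move at their own pace and stop on an object; FORCE is the grip in N (left out, the last holds). Time passes only in rows, so rows that do not move let the fingers close, or fill a call up. It gives the time, the measured TCP pose, the force and the opening at its end, in the units of the state.
- readout.sense(): the state, without advancing time (a new reading comes with each control period).
- eyes.snapshot(name): name is "scene" or "top" or "wrist"; returns the picture (384x512x3 uint8, red, green, blue); there is no depth.
- eyes.get_calibration(name): a dict with "K" (3x3 intrinsics, pixels), "rvec" (rotation vector, rad) and "tvec" (3), from world to camera coordinates, as OpenCV has them; the wrist camera has in their place "tool_from_camera" (4x4, takes a point from camera to tool coordinates, whose origin is the TCP and whose axes are the flange's). Camera axes: x right, y down, z forward; pixel columns grow to the right and rows downward; lengths in m; the calibration is good to about 2 mm. A picture is of the moment at which its call begins: read the wrist's pose just before it. get_calibration takes no time and is no camera call.
- job.sign_off(): hands the job in, once; it reports no verdict.
Trained networks look in the newest picture that a camera, given by its name, has taken for a name from the list of things; names that differ only in an ending like _2 or _b are one class to them, and where a whole thing is asked for, a point or a joint stands for the part that bears it (a point fixed in the world has none). Each returns a list of dicts, best first, with "score" (0 to 1); they miss things now and then, are a little off and sometimes report something else, mostly with a low value. They report only what shows in the picture. A call takes as long as a camera call.
- nets.search_frame(name, camera): "xy" ([column, row] in pixels, amid what is visible of it).
- nets.silhouettes(name, camera): "pixels" (384x512 bool, what is visible of it) and "xy" ([column, row] in pixels, amid what is visible of it).
The state is a dict: "t": time; "joint_pos": joint angles; "qd": joint speeds; "effort": joint torques, N m; "position": TCP position; "eef_rot": TCP orientation; "force": force on the tool from outside, world axes, zero at the start; "moment": the same for the moment, N m; "grip_width": finger opening in m.
Only numpy, scipy, OpenCV 4.12 (cv2) and the standard library are available. Lean on these libraries where they do the work, as an engineer would, in place of code of your own. Each camera call takes 0.05 s, during which the arm holds its last target.

TASK

The white tube-rotator wheel on the truing stand has one heat-yellowed bulge on its rim. Turn the wheel slowly by its black crank knob (either way round) until the top of the bulge is under the red feeler, so that the needle stands in the green band, and leave the wheel standing there; then push the blue marking plunger fully down to dot the high spot, let it spring back up and move clear. Do not press the plunger while the needle is out of the green, and leave the other things on the bench alone.

Things in the scene. Friction and masses are not known exactly. Their poses are not given: they have to be found in the camera images.
- wheel_axis (a point): Point on the wheel's fixed vertical axis, level with its top face (52 mm above the bench). Axes of the fixed truing stand, z up: from here the feeler roller and the marking plunger lie along +y, the needle's scale at x -57, y +186 mm. The stand is a dark steel plate 12 mm thick, x -100 to +90, y -95 to +205 mm about the axis.
- wheel: White plastic wheel lying level, turns about a vertical axis: 12 mm thick, top face 52 mm above the bench, round rim of radius 80 mm with one smooth heat-yellowed bulge up to 8 mm proud, spanning about 45 degrees. Origin on the axis at its underside, z up. Spins without end both ways; greased bearing: 0.08 N m friction, stays where left. Where the bulge lies must be found by gauge or by eye.
- crank_grip (a point): Grip point of the black crank knob on the wheel: an upright round knob 18 mm in diameter that spins freely on its own pin, 38 mm from the wheel's axis. The point is on the knob's axis, 77 mm above the bench; the knob reaches from 57 to 93 mm above the bench. A flat hub cap of radius 14 mm stands 3 mm above the wheel's face.
- gauge (a joint): Angle (rad) of the red feeler gauge: 0 when its roller (10 mm diameter) is off the bulge, needle at the long black tick; it rises as the bulge pushes the roller out (light spring) and reads about 0.17 on the very top. The bulge moves it over about 23 degrees of wheel turn either side of its top, evenly rising and falling. Green band: 0.12 to 0.20.
- needle_tip (a point): Tip of the red needle of the gauge, 104 mm from its pivot, 48 mm above the bench, over a small white scale with black ticks and a green band at the high end.
- marker_top (a point): Centre of the top face of the blue round cap (28 mm diameter) of the marking plunger, 84 mm above the bench when up, 118 mm from the wheel's axis. Press it straight down. A steel nib arm reaches from it over the rim.
- marker (a joint): Travel (m) of the marking plunger: 0 up, 0.008 fully down; a spring of about 1.5 N at the start and 5 N fully down returns it.
- brass_pot: Bystander: small clear pot with brass cap, 26 mm across, 28 mm tall, standing on the stand's plate; origin under its centre.
- yellow_pot_a: Bystander: yellow pot with orange cap, 56 mm across, 62 mm tall; origin under its centre.
- yellow_pot_b: Bystander: yellow pot like the other.
- tip_box: Bystander: blue box with clear lid, 122 x 87 x 63 mm; origin under its centre.
- tube_rack: Bystander: white rack of ten capped tubes, 75 x 180 x 63 mm; origin under its centre.
- screwdriver: Bystander: screwdriver 170 mm long, lying on the bench.

How it is judged:
By the outcome, as a careful person would: the job done as asked, in the order asked, and still so for the second after the job is handed in, with the robot touching nothing.
It also fails if it takes over 61 s, if anything falls off the work surface, if the arm or the gripper's body presses on something with over 40 N, if the wrist force passes 120 N, or if a joint passes its speed limit or range.

## Working session

There is one attempt and no reset: what is moved stays moved. The work goes in short steps, Python scripts to look and compute and a shell command to move; the robot and the scene stay as the last step left them, time stands still between calls to the robot, and variables do not carry over. Pictures are saved under pics/ and viewed, and the job is handed in when it is done.

```bash
ls; mkdir -p pics
python3 - <<'E'
from station import readout, eyes, job, nets
import cv2
print(readout.sense())
for n in ("scene","top","wrist"):
    im=eyes.snapshot(n); cv2.imwrite(f"pics/{n}0.png",im[:,:,::-1])
    print(n,eyes.get_calibration(n))
    for o in ("crank_grip","marker_top","needle_tip","wheel"):
        print(o,[(d['xy'],d['score']) for d in nets.search_frame(o,n)][:2])
E
```

```text
pics
{'t': 0.0, 'joint_pos': array([-1.27500365e+00,  2.13363756e-01, -3.50411511e-02,  1.32349643e+00,
        1.29423632e-05,  1.57078612e+00]), 'qd': array([ 1.02662708e-03,  3.30583100e-04,  3.07106452e-05,  1.91387618e-03,
       -5.85045243e-04,  1.44242020e-04]), 'effort': array([ 3.66969216e-04, -6.86165929e+01,  4.87123346e+01,  1.77156780e-02,
        1.24907806e-04,  1.09098565e-05]), 'position': array([ 0.14565644, -0.47796764,  0.23081948]), 'eef_rot': array([-3.10621143e+00, -4.62792561e-01,  2.35576385e-04]), 'force': array([0.12283501, 0.09609162, 0.42017763]), 'moment': array([ 0.00116859, -0.04265728,  0.02735118]), 'grip_width': 0.08570191142450628}
scene {'K': array([[398.51090123,   0.        , 257.07792253],
       [  0.        , 398.51090123, 192.68080284],
       [  0.        ,   0.        ,   1.        ]]), 'rvec': array([ 2.21476924,  0.92224609, -0.39620875]), 'tvec': array([-0.3799566 , -0.22244729,  1.46132123])}
crank_grip [([262.0, 189.2], 0.45)]
marker_top [([284.6, 184.8], 0.58)]
needle_tip [([341.5, 154.3], 0.59)]
wheel [([246.4, 195.1], 0.88)]
top {
[... 290 characters left out ...]
4, 218.7], 0.72)]
marker_top [([218.4, 198.1], 0.54)]
needle_tip [([224.8, 217.2], 0.52)]
wheel [([255.9, 215.4], 0.78)]
wrist {'K': array([[286.60236188,   0.        , 250.58291848],
       [  0.        , 286.60236188, 189.63919932],
       [  0.        ,   0.        ,   1.        ]]), 'tool_from_camera': array([[-5.05814018e-04, -9.46799550e-01, -3.21823487e-01,
         8.17514052e-02],
       [ 9.99999726e-01, -6.53035072e-04,  3.49506600e-04,
         8.91920240e-04],
       [-5.41074716e-04, -3.21823222e-01,  9.46799620e-01,
        -1.43274851e-01],
       [ 0.00000000e+00,  0.00000000e+00,  0.00000000e+00,
         1.00000000e+00]])}
crank_grip []
marker_top []
needle_tip []
wheel []
```

Run:
```python
import cv2
a=cv2.imread("pics/top0.png"); cv2.imwrite("pics/topc.png",cv2.resize(a[130:290,160:360],None,fx=4,fy=4,interpolation=2)[:600])
cv2.imwrite("pics/topc.png",cv2.resize(a[140:280,170:340],None,fx=4.2,fy=4.2,interpolation=2))
a=cv2.imread("pics/scene0.png"); cv2.imwrite("pics/scenec.png",cv2.resize(a[120:260,190:370],None,fx=4.2,fy=4.2,interpolation=2))
```

```text
(no output)
```

View pics/topc.png

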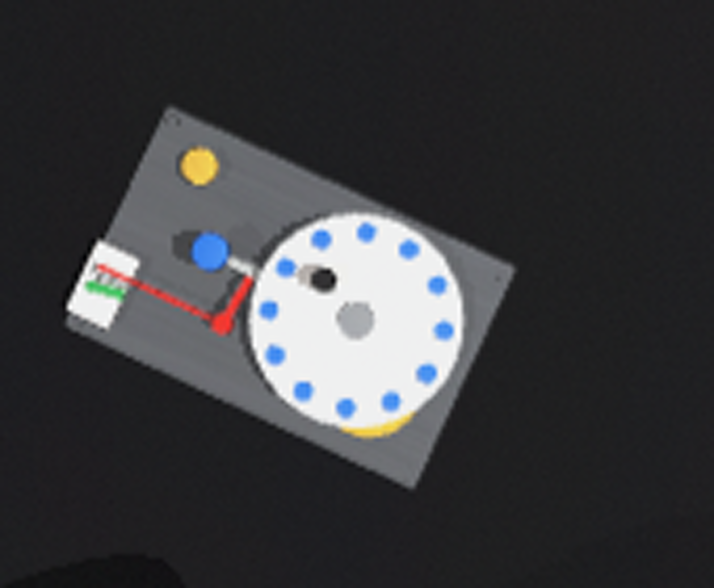

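View pics/scenec.png

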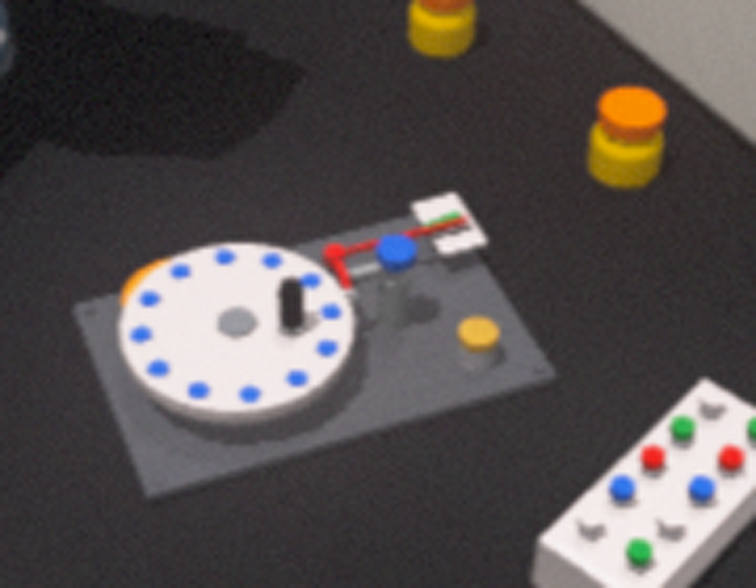

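View pics/top0.png

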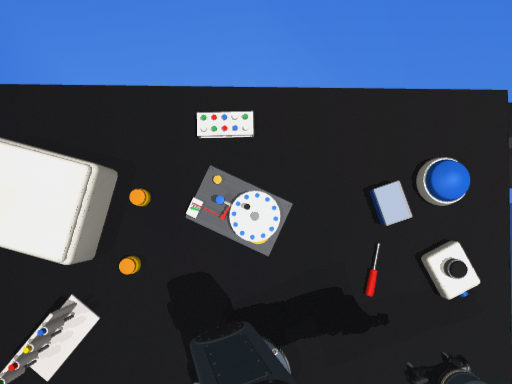

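```bash
cat > h.py <<'E'
from station import readout, eyes, job, nets
import cv2, numpy as np
from scipy.spatial.transform import Rotation as R
def bp(n,uv,z):
    c=eyes.get_calibration(n); M=R.from_rotvec(c['rvec']).as_matrix(); t=c['tvec']
    d=M.T@np.linalg.inv(c['K'])@np.array([uv[0],uv[1],1.]); o=-M.T@t
    return o+d*(z-o[2])/d[2]
def wcam(s):
    c=eyes.get_calibration('wrist'); T=np.eye(4); T[:3,:3]=R.from_rotvec(s['eef_rot']).as_matrix(); T[:3,3]=s['position']
    return c['K'],T@c['tool_from_camera']
def bpw(s,uv,z):
    K,T=wcam(s); d=T[:3,:3]@np.linalg.inv(K)@np.array([uv[0],uv[1],1.]); o=T[:3,3]
    return o+d*(z-o[2])/d[2]
E
python3 - <<'E'
from h import *
c=lambda u,v:(170+u/4.2-.5+.12,140+v/4.2-.5+.12)
s=lambda u,v:(190+u/4.2-.38,120+v/4.2-.38)
A=bp('top',c(355,320),.055)
print('axis',A,bp('scene',s(237,321),.055))
K=bp('top',c(323,279),.093)
print('knob',K,bp('scene',s(292,284),.093))
M=bp('top',c(210,251),.084); print('mark',M,bp('scene',s(396,243),.084))
B1=bp('top',c(340,429),.052);B2=bp('top',c(413,413),.052);B=bp('top',c(378,436),.052)
for n,p in (('K',K),('M',M),('B1',B1),('B2',B2),('B',B),('pl',bp('top',c(168,106),.012)),('pl',bp('top',c(515,267),.012)),('pl',bp('top',c(414,488),.012)),('pl',bp('top',c(66,324),.012)),('brass',bp('top',c(199,166),.04))):
    d=p-A; print(n,p.round(3),np.linalg.norm(d[:2]),np.degrees(np.arctan2(d[1],d[0])))
E
```

```text
axis [ 0.51804283 -0.02061946  0.055     ] [ 0.51933292 -0.02073047  0.055     ]
knob [0.54716109 0.00262888 0.093     ] [0.54810553 0.00442001 0.093     ]
mark [0.56666639 0.08592244 0.084     ] [0.56394763 0.08986087 0.084     ]
K [0.547 0.003 0.093] 0.037260680062198855 38.604248249169416
M [0.567 0.086 0.084] 0.11711288189925424 65.4690048131755
B1 [ 0.437 -0.011  0.052] 0.08194006640040846 173.01630413876927
B2 [ 0.449 -0.065  0.052] 0.08163673532826422 -147.15330742421804
B [ 0.432 -0.039  0.052] 0.08802833964361596 -167.90809706735925
pl [0.682 0.128 0.012] 0.22105489950340246 42.1046454012433
pl [ 0.561 -0.143  0.012] 0.12961030932475465 -70.62959164547998
pl [ 0.39  -0.067  0.012] 0.13599067636215342 -159.89717396254267
pl [0.512 0.203 0.012] 0.22358420943212698 91.59774681172054
brass [0.633 0.1   0.04 ] 0.16645440038552345 46.29690786668461
```

```bash
python3 -m pendant '[[0,0,0,0.026,-0.017,0.001,-1],[0,0,0,0.026,-0.017,0.001,-1],[0,0,0,0.026,-0.017,0.001,-1],[0,0,0,0.026,-0.017,0.001,-1],[0,0,0,0.026,-0.017,0.001,-1],[0,0,0,0.026,-0.017,0.001,-1],[0,0,0,0.026,-0.017,0.001,-1],[0,0,0,0.026,-0.017,0.001,-1],[0,0,0,0.026,-0.017,0.001,-1],[0,0,0,0.026,-0.017,0.001,-1]]' 20
python3 -m pendant '[[0,0,0,0.026,-0.017,0.001,-1],[0,0,0,0.026,-0.017,0.001,-1],[0,0,0,0.026,-0.017,0.001,-1],[0,0,0,0.026,-0.017,0.001,-1],[0,0,0,0.026,-0.017,0.001,-1],[0,0,0,0.026,-0.017,0.001,-1],[0,0,0,0.026,-0.017,0.001,-1],[0,0,0,0.026,-0.017,0.001,-1],[0,0,-8.5,0,0,0,-1],[0,0,-8.5,0,0,0,-1]]'
python3 -c "
from h import *
s=readout.sense();print(s['position'],s['joint_pos'],np.degrees(R.from_rotvec(s['eef_rot']).as_euler('zyx')))"
```

```text
t: 1.75
position: [0.3456, -0.2388, 0.2214]
eef_rot: [3.107, 0.463, 0.0]
force: [0.6, -0.5, 0.2]
grip_width: 0.0853
t: 2.75
position: [0.5046, -0.0483, 0.213]
eef_rot: [-3.001, -0.928, 0.001]
force: [0.1, -0.7, -0.6]
grip_width: 0.0854
[ 0.50461578 -0.04827279  0.21300211] [-9.53924222e-02  2.31429715e-01 -5.70260681e-02  1.28279273e+00
  3.23950263e-05  2.44644877e+00] [-3.43632259e+01 -2.56135374e-02 -1.79995685e+02]
```

```bash
for i in 1 2; do python3 -m pendant '[[0,0,-8.5,0,0,0,-1],[0,0,-8.5,0,0,0,-1],[0,0,-8.5,0,0,0,-1],[0,0,-8.5,0,0,0,-1],[0,0,-8.5,0,0,0,-1],[0,0,-8.5,0,0,0,-1],[0,0,-8.5,0,0,0,-1],[0,0,-8.5,0,0,0,-1],[0,0,-8.5,0,0,0,-1],[0,0,-8.5,0,0,0,-1]]';done
cat > look.py <<'E'
from h import *
import sys
s=readout.sense(); im=eyes.snapshot('wrist'); cv2.imwrite(f'pics/{sys.argv[1]}.png',im[:,:,::-1])
Rm=R.from_rotvec(s['eef_rot']).as_matrix()
print(s['t'],s['position'],s['joint_pos'].round(3),'psi',np.degrees(np.arctan2(Rm[1,0],Rm[0,0])),'F',s['force'].round(1),s['grip_width'])
for o,z in (('crank_grip',.077),('marker_top',.084),('needle_tip',.048)):
    for d in nets.search_frame(o,'wrist')[:1]: print(o,d['xy'],d['score'],bpw(s,d['xy'],z))
E
python3 look.py w1
```

```text
t: 3.75
position: [0.5042, -0.0491, 0.2133]
eef_rot: [1.587, 2.711, 0.0]
force: [0.1, -0.8, 0.4]
grip_width: 0.0853
t: 4.75
position: [0.5042, -0.0491, 0.2133]
eef_rot: [-0.661, 3.071, -0.0]
force: [0.1, 0.2, 0.2]
grip_width: 0.0853
4.75 [ 0.50423418 -0.04913408  0.21331992] [-0.097  0.23  -0.058  1.283 -0.    -0.521] psi -155.70067523798312 F [0.1 0.2 0.2] 0.08532365547462437
crank_grip [277.6, 234.6] 0.76 [0.54955484 0.0025279  0.077     ]
marker_top [324.1, 264.0] 0.72 [0.5579376  0.06288791 0.084     ]
needle_tip [342.4, 228.5] 0.58 [0.52313114 0.07838635 0.048     ]
```

View pics/w1.png

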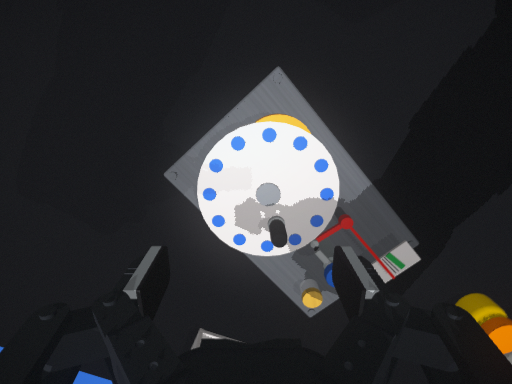

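Run:
```python
from h import *
s=readout.sense()
A=bpw(s,(268,193.5),.055);K=bpw(s,(279.5,241),.093);B=bpw(s,(283,115),.052)
print(A,K)
for p in (K,B,bpw(s,(254,124),.052),bpw(s,(310.5,133),.052)):
    d=p-A;print(np.hypot(*d[:2]),np.degrees(np.arctan2(d[1],d[0])))
t=[(269,134.5),(300,143.5),(321,165.5),(327,194.5),(316.5,221),(294.5,239.5),(267,246),(239.5,239),(218.5,221),(209.5,194.5),(216,166),(238,143.5)]
P=[bpw(s,x,.052) for x in t]; print(np.mean(P,0),len(P))
d=[eyes.get_calibration]
for k in ('silh',):
    m=nets.silhouettes('crank_grip','wrist')[0]['pixels']; ys,xs=np.nonzero(m); print(xs.min(),xs.max(),ys.min(),ys.max(),m.sum())
```

```text
[ 0.5177721  -0.02298362  0.055     ] [0.54895678 0.00211856 0.093     ]
0.0400325344596559 38.83240614826425
0.08596634883508468 -165.70578740770236
0.07737630745010457 -144.4984577716471
0.07946268707123104 170.40426905588453
[ 0.51943282 -0.02202622  0.052     ] 12
269 286 220 247 397
```

```bash
python3 -m pendant '[[0,0,-7.15,0,0,0,-1],[0,0,-7.15,0,0,0,-1],[0,0,0,-0.0083,0.0016,0.0075,-1],[0,0,0,-0.0083,0.0016,0.0075,-1],[0,0,0,-0.0083,0.0016,0.0075,-1],[0,0,0,-0.0083,0.0016,0.0075,-1],[0,0,0,-0.0083,0.0016,0.0075,-1],[0,0,0,-0.0083,0.0016,0.0075,-1],[0,0,0,-0.0083,0.0016,0.0075,-1],[0,0,0,-0.0083,0.0016,0.0075,-1]]'; python3 look.py w2
```

```text
t: 6.0
position: [0.5489, 0.0026, 0.1526]
eef_rot: [1.029, -2.968, -0.0]
force: [0.6, -0.2, -0.4]
grip_width: 0.0851
6.0 [0.54889831 0.00259416 0.1526337 ] [ 0.005  0.339 -0.066  1.166  0.    -0.663] psi -141.76527065093993 F [ 0.6 -0.2 -0.4] 0.08512982566895382
crank_grip [249.1, 200.1] 0.93 [0.54926738 0.00063171 0.077     ]
marker_top [306.0, 264.5] 0.93 [0.5634173  0.07374491 0.084     ]
```

View pics/w2.png

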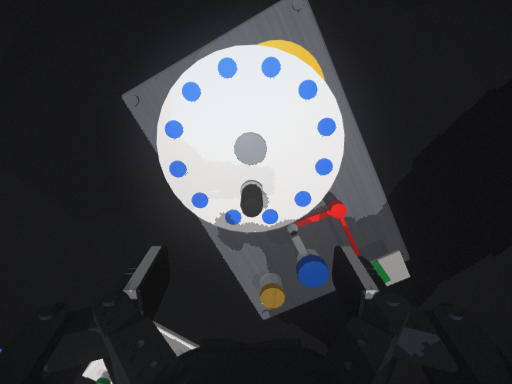

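```bash
python3 - <<'E'
from h import *
s=readout.sense()
A=bpw(s,(250,149),.055);print(A)
for n,uv,z in (('K',(251.5,204),.093),('M',(313,271.5),.084),('B',(291,44.5),.052),('b1',(262,44),.052),('b2',(323,78),.052),('roller',(294,230),.06)):
    p=bpw(s,uv,z);d=p-A;print(n,p,np.hypot(*d[:2]),np.degrees(np.arctan2(d[1],d[0])))
E
python3 -m pendant '[[0,0,0,0,0,0.015,-1],[0,0,0,0,0,0.015,-1],[0,0,0,0,0,0.015,-1],[0,0,0,0,0,0.015,-1],[0,0,0,0,0,0.015,-1],[0,0,0,0,0,0.013,-1],[0,0,0,0,0,0,0.6],[0,0,0,0,0,0,0.6],[0,0,0,0,0,0,0.6],[0,0,0,0,0,0,0.6]]' 20; python3 look.py w3
```

```text
[ 0.51857888 -0.02273172  0.055     ]
K [ 5.45408947e-01 -6.00768747e-05  9.30000000e-02] 0.035126280614203434 40.19810270508338
M [0.56454058 0.08300396 0.084     ] 0.1152931530409437 66.50614276190777
B [ 0.43590944 -0.047673    0.052     ] 0.08634989572079568 -163.21149436231988
b1 [ 0.44943431 -0.06540342  0.052     ] 0.08125174809489062 -148.3197103172659
b2 [ 0.43835031 -0.01195465  0.052     ] 0.08094917745622768 172.34928640456664
roller [0.55161036 0.0544992  0.06      ] 0.08399817512508662 66.8437194626724
t: 7.2
position: [0.5489, 0.002, 0.0661]
eef_rot: [-1.029, 2.967, -0.001]
force: [-0.3, -0.9, -0.2]
grip_width: 0.0281
7.2 [0.54894353 0.00197134 0.06614877] [ 0.004  0.397 -0.211  0.961  0.    -0.664] psi -141.75437514669048 F [-0.3 -0.9 -0.2] 0.028070819752452462
crank_grip [252.7, 262.5] 0.97 [0.54994078 0.00354716 0.077     ]
marker_top [341.4, 361.6] 0.58 [0.56669131 0.08241968 0.084     ]
needle_tip [268.1, 160.0] 0.72 [ 0.505764  -0.0199167  0.048    ]
```

View pics/w3.png

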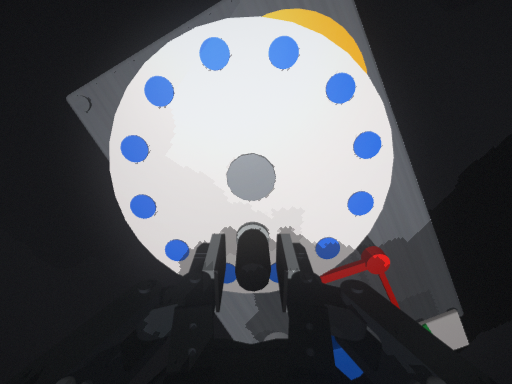

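```bash
python3 -m pendant '[[0,0,0,0,0,0,1],[0,0,0,0,0,0,1],[0,0,0,0,0,0,1],[0,0,1,0,-0.0007,0,1],[0,0,2,0,-0.0013,0,1],[0,0,2,0,-0.0013,0,1],[0,0,2,0,-0.0013,0,1],[0,0,2,0,-0.0013,0,1],[0,0,2,0,-0.0013,0,1],[0,0,2,0,-0.0013,0,1]]' 20; python3 look.py w4
```

```text
t: 8.4
position: [0.5531, -0.005, 0.0656]
eef_rot: [-0.685, 3.066, 0.0]
force: [-2.5, 2.5, 6.5]
grip_width: 0.0163
8.4 [ 0.55309062 -0.00503147  0.06555873] [-0.009  0.406 -0.199  0.965  0.    -0.449] psi -154.82790189519943 F [-2.5  2.5  6.5] 0.01627814796720477
crank_grip [250.5, 262.5] 0.68 [ 0.55485055 -0.00517223  0.077     ]
needle_tip [396.1, 246.3] 0.75 [0.52184705 0.08149566 0.048     ]
```

View pics/w4.png

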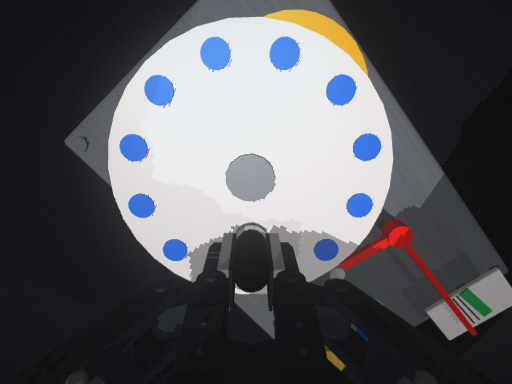

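```bash
for i in 1 2; do python3 -m pendant '[[0,0,2,0,-0.0013,0,1],[0,0,2,0,-0.0013,0,1],[0,0,2,0,-0.0013,0,1],[0,0,2,0,-0.0014,0,1],[0,0,2,0,-0.0013,0,1],[0,0,2,0,-0.0013,0,1],[0,0,2,0,-0.0013,0,1],[0,0,2,0,-0.0014,0,1],[0,0,2,0,-0.0013,0,1],[0,0,2,0,-0.0013,0,1]]';done; python3 look.py w5
```

```text
t: 9.6
position: [0.5567, -0.0176, 0.0655]
eef_rot: [-0.142, 3.138, 0.001]
force: [-3.4, 2.1, 6.9]
grip_width: 0.0164
t: 10.6
position: [0.5557, -0.0305, 0.0656]
eef_rot: [-0.405, -3.115, -0.001]
force: [-4.4, 4.1, 8.0]
grip_width: 0.016
10.6 [ 0.55572065 -0.03053365  0.06555057] [-0.055  0.413 -0.189  0.969  0.001  0.203] psi 165.18077484759928 F [-4.4  4.1  8. ] 0.015983114078907328
crank_grip [248.5, 260.4] 0.73 [ 0.55609393 -0.03330709  0.077     ]
marker_top [471.8, 218.8] 0.83 [0.5569714  0.07669404 0.084     ]
needle_tip [418.7, 133.5] 0.72 [0.51968128 0.07416544 0.048     ]
```

View pics/w5.png

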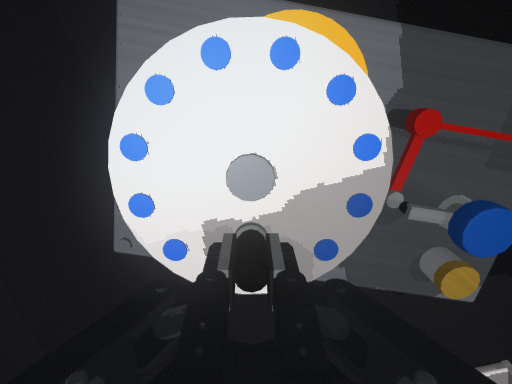

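```bash
for i in 1 2 3; do python3 -m pendant '[[0,0,2,0,-0.0013,0,1],[0,0,2,0,-0.0013,0,1],[0,0,2,0,-0.0013,0,1],[0,0,2,0,-0.0014,0,1],[0,0,2,0,-0.0013,0,1],[0,0,2,0,-0.0013,0,1],[0,0,2,0,-0.0013,0,1],[0,0,2,0,-0.0014,0,1],[0,0,2,0,-0.0013,0,1],[0,0,2,0,-0.0013,0,1]]';done; python3 look.py w6
python3 - <<'E'
from h import *
a=eyes.snapshot('top')[:,:,::-1]; cv2.imwrite("pics/t6.png",cv2.resize(a[140:280,170:340],None,fx=4.2,fy=4.2,interpolation=2))
E
```

```text
t: 11.8
position: [0.5504, -0.0424, 0.0655]
eef_rot: [-0.94, -2.997, -0.002]
force: [-3.5, 4.8, 8.2]
grip_width: 0.0161
t: 12.8
position: [0.5415, -0.0516, 0.0656]
eef_rot: [-1.446, -2.789, -0.002]
force: [-2.4, 7.2, 6.7]
grip_width: 0.0162
t: 13.8
position: [0.5302, -0.0572, 0.0656]
eef_rot: [-1.908, -2.496, -0.003]
force: [1.8, 8.5, 4.2]
grip_width: 0.0163
13.8 [ 0.53020668 -0.05719555  0.06558352] [-0.109  0.369 -0.256  0.946  0.002  1.197] psi 105.20599829004048 F [1.8 8.5 4.2] 0.016331347952682776
crank_grip [249.7, 262.2] 0.6 [ 0.529571   -0.06119983  0.077     ]
needle_tip [342.0, 16.6] 0.6 [0.54188077 0.06740219 0.048     ]
```

View pics/w6.png

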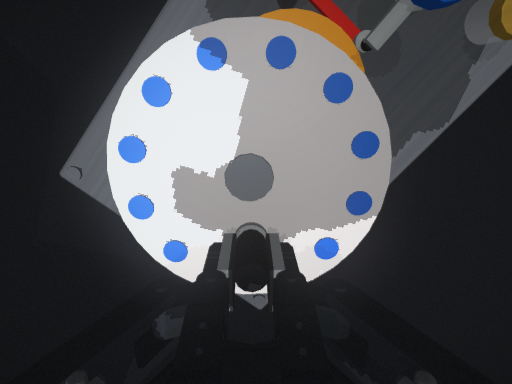

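View pics/t6.png

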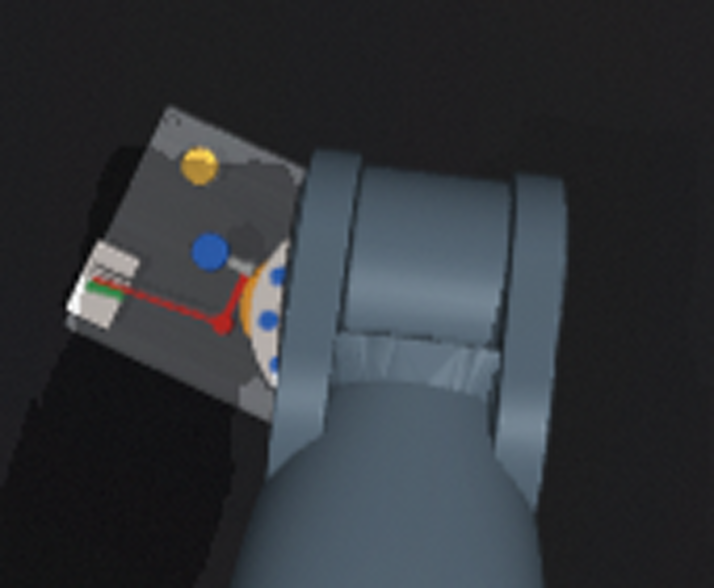

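```bash
cat > top.py <<'E'
from h import *
import sys
a=eyes.snapshot('top')[:,:,::-1].copy(); cv2.imwrite(f"pics/{sys.argv[1]}.png",cv2.resize(a[165:235,180:280],None,fx=8,fy=8,interpolation=2))
b=a[190:222,186:226].astype(int); m=(b[:,:,2]>b[:,:,1]*2)&(b[:,:,2]>b[:,:,0]*2)&(b[:,:,2]>70)
ys,xs=np.nonzero(m); k=xs<34-2; ys,xs=ys[k]+190,xs[k]+186
P=np.array([bp('top',(x,y),.048)[:2] for x,y in zip(xs,ys)])
# needle part: exclude near pivot/feeler arm
k=(P[:,1]>.075); d=cv2.fitLine(P[k].astype(np.float32),cv2.DIST_HUBER,0,.01,.01).ravel(); 
if d[1]<0:d=-d
print('needle dir deg',np.degrees(np.arctan2(d[1],d[0])),'n',k.sum(),'tip',P[np.argmax(P[:,1])])
E
python3 - <<'E'
s=open('top.py').read().replace("eyes.snapshot('top')[:,:,::-1].copy()","cv2.imread('pics/top0.png')").replace("import sys","import sys;sys.argv=['','z']")
exec(s)
E
python3 top.py t7
python3 -m pendant '[[0,0,1,0,-0.0007,0,1],[0,0,1,0,-0.0007,0,1],[0,0,1,0,-0.0007,0,1],[0,0,1,0,-0.0007,0,1],[0,0,1,0,-0.0006,0,1],[0,0,1,0,-0.0006,0,1],[0,0,1,0,-0.0006,0,1],[0,0,0,0,0,0,1],[0,0,0,0,0,0,1],[0,0,0,0,0,0,1]]';python3 top.py t8;python3 look.py w8
```

```text
needle dir deg 66.15405 n 33 tip [0.55561305 0.170136  ]
needle dir deg 71.546326 n 30 tip [0.54603713 0.17624697]
t: 15.1
position: [0.5258, -0.0582, 0.0656]
eef_rot: [-2.055, -2.376, -0.003]
force: [2.4, 8.0, 3.3]
grip_width: 0.0162
needle dir deg 74.520935 n 27 tip [0.53976829 0.17293856]
15.15 [ 0.5257913  -0.05825634  0.06560502] [-0.111  0.361 -0.267  0.942  0.002  1.315] psi 98.28641849211516 F [1.8 6.9 4. ] 0.016143474924198275
crank_grip [248.5, 263.8] 0.63 [ 0.52433495 -0.06334333  0.077     ]
marker_top [359.8, 16.8] 0.8 [0.55041597 0.05554418 0.084     ]
needle_tip [329.9, 7.8] 0.92 [0.54576847 0.06674295 0.048     ]
```

View pics/t8.png

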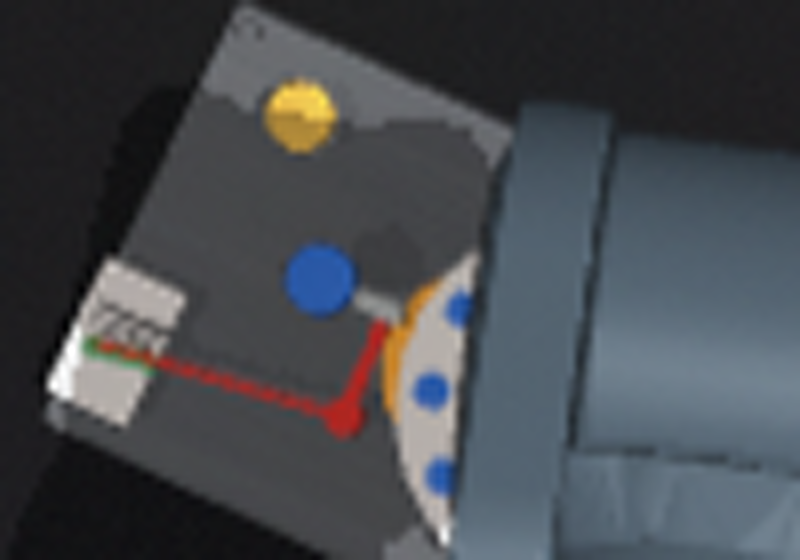

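View pics/w8.png

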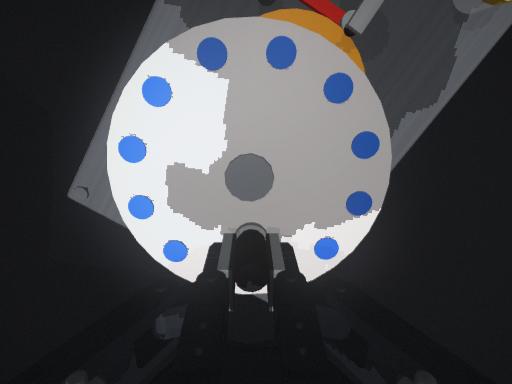

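```bash
python3 -m pendant '[[0,0,1,0,-0.0007,0,1],[0,0,1,0,-0.0007,0,1],[0,0,1,0,-0.0007,0,1],[0,0,0.5,0,-0.0003,0,1],[0,0,0,0,0,0,1],[0,0,0,0,0,0,1],[0,0,0,0,0,0,1],[0,0,0,0,0,0,1],[0,0,0,0,0,0,1],[0,0,0,0,0,0,1]]';python3 top.py t9;python3 look.py w9
python3 - <<'E'
from h import *
b=cv2.imread('pics/w9.png'); cv2.imwrite('pics/w9c.png',cv2.resize(b[:110,230:400],None,fx=4.5,fy=4.5))
E
```

```text
t: 16.35
position: [0.5235, -0.0586, 0.0656]
eef_rot: [-2.127, -2.312, -0.003]
force: [2.2, 7.6, 3.1]
grip_width: 0.0162
needle dir deg 74.72793 n 27 tip [0.53972041 0.17610141]
16.4 [ 0.52346308 -0.05857226  0.06560543] [-0.113  0.356 -0.274  0.94   0.002  1.375] psi 94.78620549637485 F [1.9 7.5 3.4] 0.016658781721614706
crank_grip [249.3, 262.9] 0.93 [ 0.52215432 -0.06302624  0.077     ]
marker_top [347.5, 11.0] 0.77 [0.5500049  0.05497806 0.084     ]
needle_tip [324.9, 6.9] 0.61 [0.54861377 0.06509736 0.048     ]
```

View pics/w9c.png

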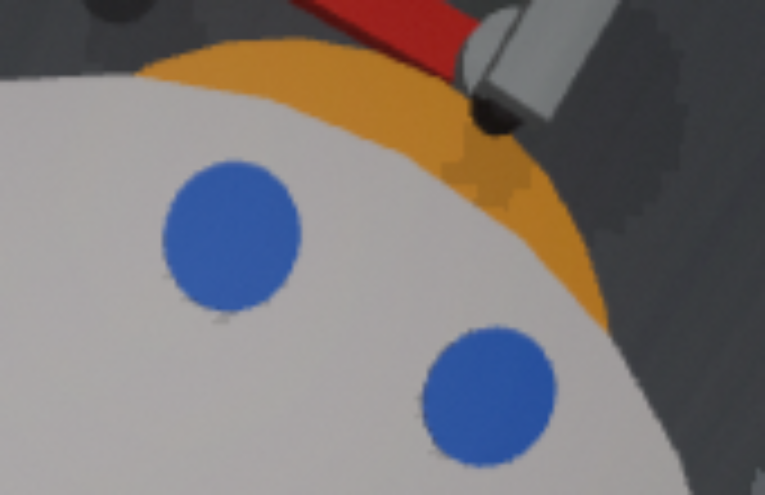

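View pics/t9.png

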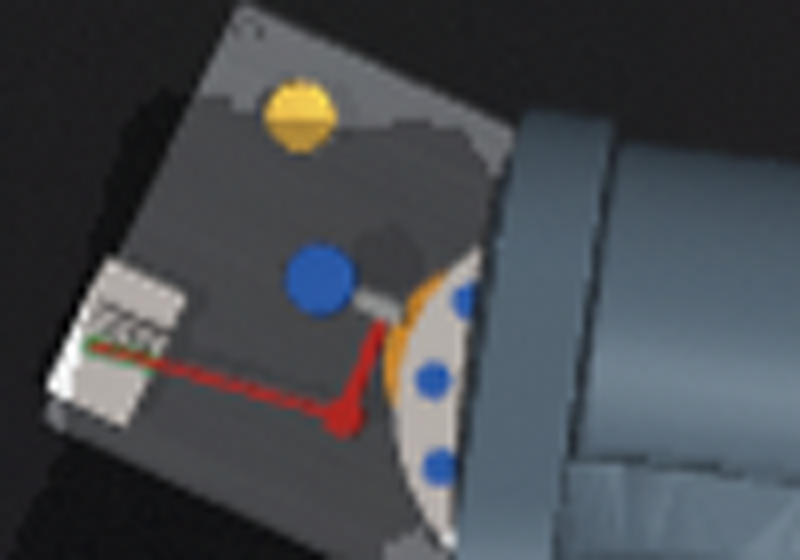

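Run:
```python
from h import *
s=readout.sense()
A=bpw(s,(249,177),.055);print(A)
c=lambda u,v:(230+u/4.5-.4,v/4.5-.4)
for n,uv,z in (('e1',c(135,75),.052),('e2',c(608,330),.052),('nib',c(495,125),.056),('roller',c(490,55),.052)):
    p=bpw(s,uv,z);d=p-A;print(n,p,np.hypot(*d[:2]),np.degrees(np.arctan2(d[1],d[0])))
```

```text
[ 0.51854087 -0.02198125  0.055     ]
e1 [0.5171587  0.05757164 0.052     ] 0.0795648938825114 90.995371368924
e2 [0.57277942 0.03687775 0.052     ] 0.08003875334594811 47.339446514128156
nib [0.5552662  0.05524599 0.056     ] 0.08551489530061156 64.56662904001577
roller [0.55457583 0.06256606 0.052     ] 0.0919062881001204 66.91578287017032
```

```bash
python3 -m pendant '[[0,0,1,0,-0.0007,0,1],[0,0,1,0,-0.0007,0,1],[0,0,1,0,-0.0006,0,1],[0,0,0,0,0,0,1],[0,0,0,0,0,0,1],[0,0,0,0,0,0,1],[0,0,0,0,0,0,1],[0,0,0,0,0,0,1],[0,0,0,0,0,0,1],[0,0,0,0,0,0,1]]';python3 top.py t10;python3 look.py w10
python3 - <<'E'
from h import *
b=cv2.imread('pics/w10.png'); cv2.imwrite('pics/w10c.png',cv2.resize(b[:110,230:400],None,fx=4.5,fy=4.5))
E
```

```text
t: 17.6
position: [0.5215, -0.0587, 0.0656]
eef_rot: [-2.186, -2.256, -0.003]
force: [3.0, 7.6, 2.9]
grip_width: 0.0163
needle dir deg 74.41131 n 28 tip [0.53976829 0.17293856]
17.65 [ 0.52148967 -0.05871787  0.06561792] [-0.113  0.353 -0.279  0.938  0.002  1.426] psi 91.78548796352766 F [3.  7.5 3. ] 0.015923315151742622
crank_grip [250.0, 263.0] 0.62 [ 0.52038951 -0.06320073  0.077     ]
marker_top [336.3, 7.7] 0.98 [0.54961004 0.0542001  0.084     ]
needle_tip [318.9, 4.8] 0.62 [0.55012513 0.06421948 0.048     ]
```

View pics/w10c.png

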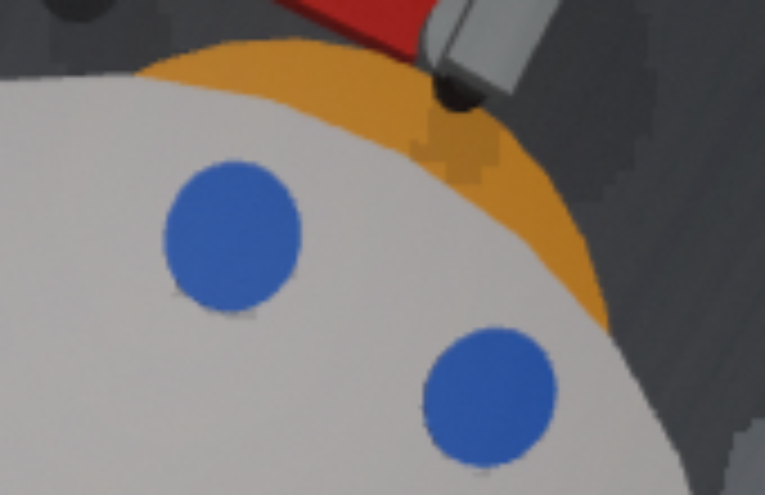

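View pics/t10.png

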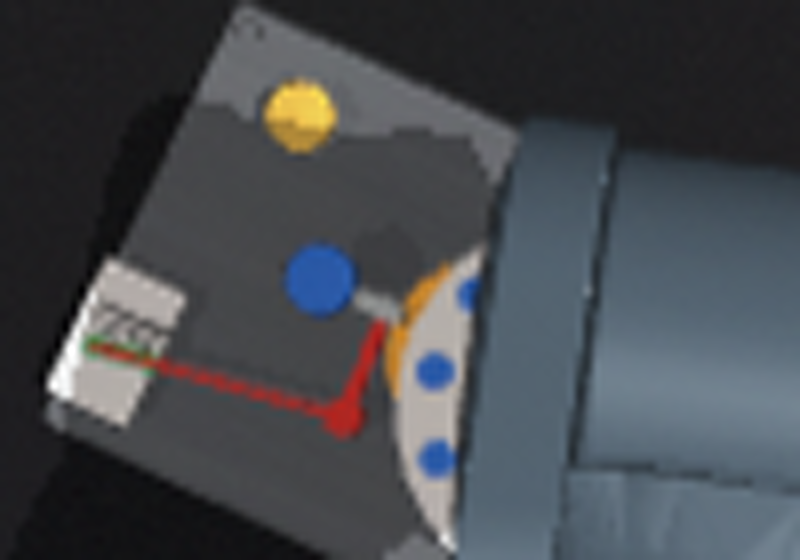

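```bash
python3 -m pendant '[[0,0,-0.5,0,0.0003,0,1],[0,0,-0.5,0,0.0003,0,1],[0,0,-0.5,0,0.0004,0,1],[0,0,0,0,0,0,1],[0,0,0,0,0,0,1],[0,0,0,0,0,0,0.4],[0,0,0,0,0,0,0],[0,0,0,0,0,0,0],[0,0,0,0,0,0,0],[0,0,0,0,0,0,0]]'
python3 -m pendant '[[0,0,0,0,0,-0.01,0],[0,0,0,0,0,-0.02,0],[0,0,0,0,0,-0.02,0],[0,0,0,0,0,-0.02,0],[0,0,0,0.023,0.009,-0.02,0.5],[0,0,0,0.023,0.009,-0.02,1],[0,0,0,0.024,0.009,0,1],[0,0,0,0.024,0.009,0,1],[0,0,0,0.024,0.009,0,1],[0,0,0,0.024,0.008,0,1]]'
python3 look.py w11; python3 top.py t11
```

```text
t: 18.85
position: [0.5218, -0.0596, 0.0653]
eef_rot: [-2.158, -2.283, 0.0]
force: [0.1, 0.7, 0.7]
grip_width: 0.0423
t: 19.85
position: [0.567, 0.0863, 0.1762]
eef_rot: [2.157, 2.283, 0.001]
force: [0.1, 0.3, 0.3]
grip_width: -0.0002
19.85 [0.56701524 0.08628117 0.17615131] [ 0.151  0.379  0.052  1.243 -0.     1.665] psi 93.244437630175 F [0.1 0.3 0.3] -0.00022843242023384114
crank_grip [314.2, 167.0] 0.64 [0.62031864 0.10932874 0.077     ]
marker_top [248.5, 189.1] 0.6 [0.5642333  0.08822905 0.084     ]
needle_tip [207.7, 180.3] 0.97 [0.52387761 0.08297575 0.048     ]Traceback (most recent call last):
  File "top.py", line 8, in <module>
    k=(P[:,1]>.075); d=cv2.fitLine(P[k].astype(np.float32),cv2.DIST_HUBER,0,.01,.01).ravel();
       ~^^^^^
IndexError: too many indices for array: array is 1-dimensional, but 2 were indexed
```

View pics/w11.png

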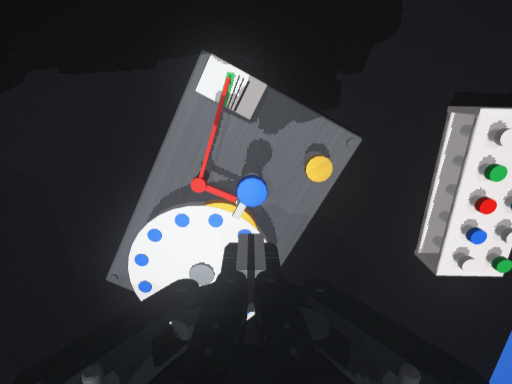

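View pics/t11.png

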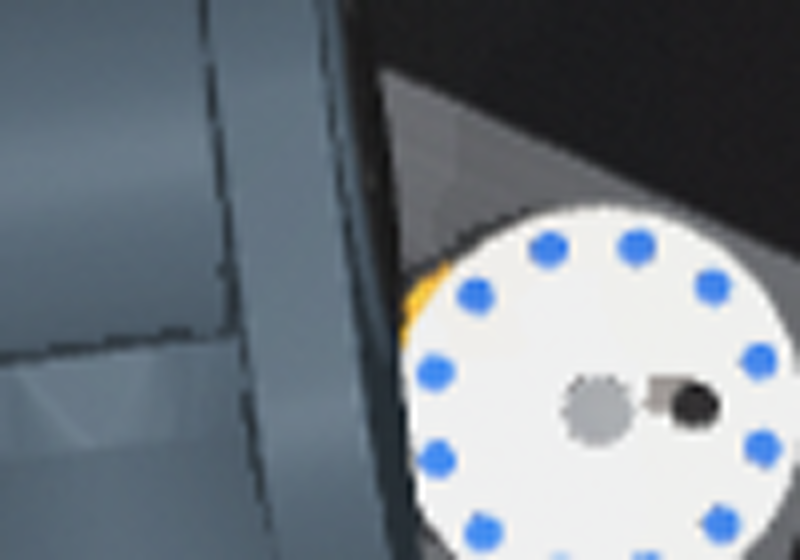

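Run:
```python
from h import *
b=cv2.imread('pics/w11.png'); cv2.imwrite('pics/w11c.png',cv2.resize(b[45:125,180:290],None,fx=7,fy=7))
s=readout.sense()
p=bpw(s,(198.5,185),.048);t=bpw(s,(228.5,77),.048);print(np.linalg.norm(p-t),np.degrees(np.arctan2(*(t-p)[[1,0]])), bpw(s,(252,191.5),.084))
```

```text
0.10503585975396958 75.3271010567202 [0.56690387 0.08497627 0.084     ]
```

View pics/w11c.png

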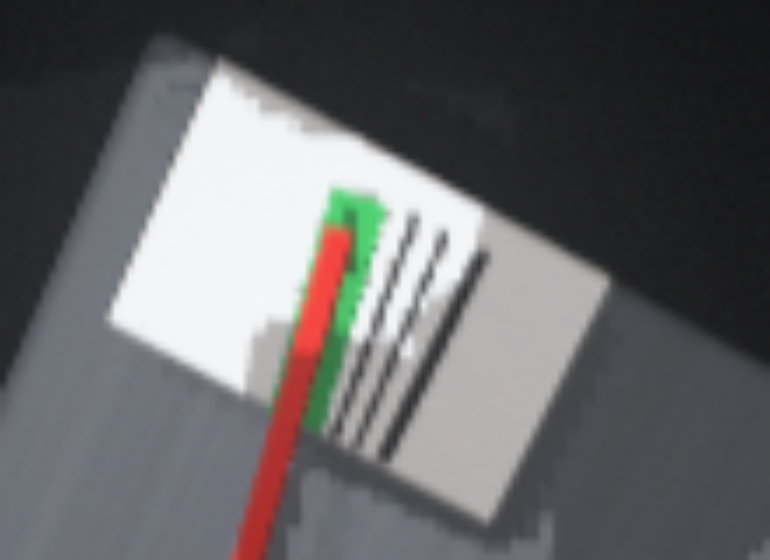

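```bash
python3 -m pendant '[[0,0,0,0,0,0.015,1],[0,0,0,0,0,0.015,1],[0,0,0,0,0,0.015,1],[0,0,0,0,0,0.015,1],[0,0,0,0,0,0.015,1],[0,0,0,0,0,0.012,1],[0,0,0,0,0,0.002,1],[0,0,0,0,0,0.002,1],[0,0,0,0,0,0.002,1],[0,0,0,0,0,0.002,1]]'
python3 look.py w12
```

```text
t: 21.1
position: [0.5671, 0.0851, 0.0809]
eef_rot: [2.157, 2.283, 0.001]
force: [-0.5, -1.2, 2.4]
grip_width: -0.0002
21.1 [0.56711013 0.08514977 0.08086223] [ 0.149  0.431 -0.118  1.02  -0.     1.663] psi 93.2395664281885 F [-0.5 -1.2  2.4] -0.00022325472898950056
marker_top [249.9, 226.7] 0.72 [0.56507627 0.09795793 0.084     ]
needle_tip [186.9, 215.8] 0.79 [0.52343658 0.08600074 0.048     ]
```

View pics/w12.png

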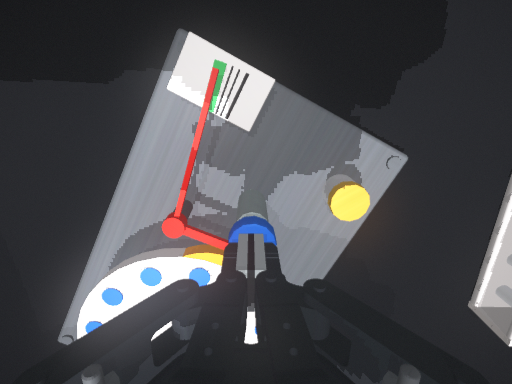

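```bash
python3 -m pendant '[[0,0,0,0,0,0.001,1],[0,0,0,0,0,0.001,1],[0,0,0,0,0,0.001,1],[0,0,0,0,0,0.001,1],[0,0,0,0,0,0.001,1],[0,0,0,0,0,0.0005,1],[0,0,0,0,0,0,1],[0,0,0,0,0,0,1],[0,0,0,0,0,0,1],[0,0,0,0,0,0,1]]'
python3 look.py w13
```

```text
t: 22.3
position: [0.5671, 0.0852, 0.0758]
eef_rot: [2.157, 2.283, 0.002]
force: [-3.1, -3.4, 18.4]
grip_width: -0.0001
22.3 [0.56708624 0.0852195  0.07580544] [ 0.149  0.435 -0.126  1.008 -0.     1.663] psi 93.24156796800172 F [-3.1 -3.4 18.4] -0.00010351740497460983
crank_grip [214.1, 184.7] 0.17 [0.54516092 0.12016506 0.077     ]
marker_top [250.8, 226.1] 0.96 [0.56536624 0.10087877 0.084     ]
needle_tip [183.2, 217.4] 0.9 [0.52208866 0.0871236  0.048     ]
```

```bash
python3 -m pendant '[[0,0,0,0,0,-0.002,1],[0,0,0,0,0,-0.004,1],[0,0,0,0,0,-0.008,1],[0,0,0,0,0,-0.02,1],[0,0,0,0,0,-0.02,1],[0,0,0,0,0,-0.03,1],[0,0,0,0,0,-0.03,1],[0,0,0,-0.02,0,-0.03,1],[0,0,0,-0.03,0,0,1],[0,0,0,-0.03,0,0,1]]'
python3 -m pendant '[[0,0,0,-0.04,0,0,1],[0,0,0,-0.04,0,0,1],[0,0,0,-0.04,0,0,1],[0,0,0,-0.04,0,0,1],[0,0,0,-0.03,0,0,1],[0,0,0,-0.03,0,0,1],[0,0,0,-0.03,0,0,1],[0,0,0,0,0,0,1],[0,0,0,0,0,0,1],[0,0,0,0,0,0,1]]'
python3 look.py w14; python3 top.py t14
python3 - <<'E'
from h import *
a=eyes.snapshot('scene')[:,:,::-1]; cv2.imwrite("pics/s14.png",cv2.resize(a[120:260,190:370],None,fx=4.2,fy=4.2,interpolation=2))
a=eyes.snapshot('top')[:,:,::-1];cv2.imwrite("pics/tt14.png",a)
E
```

```text
t: 23.5
position: [0.5713, 0.005, 0.2199]
eef_rot: [2.156, 2.284, 0.002]
force: [0.7, -0.2, 0.6]
grip_width: 0.0001
t: 24.5
position: [0.5852, -0.2433, 0.2188]
eef_rot: [-2.157, -2.284, -0.0]
force: [0.2, 0.6, 0.9]
grip_width: 0.0002
24.5 [ 0.58524982 -0.24333432  0.21884671] [-0.394  0.506  0.353  1.418  0.     1.119] psi 93.28039490299614 F [0.2 0.6 0.9] 0.00017397077831596446
needle dir deg 74.56626 n 31 tip [0.53670704 0.16654173]
```

View pics/t14.png

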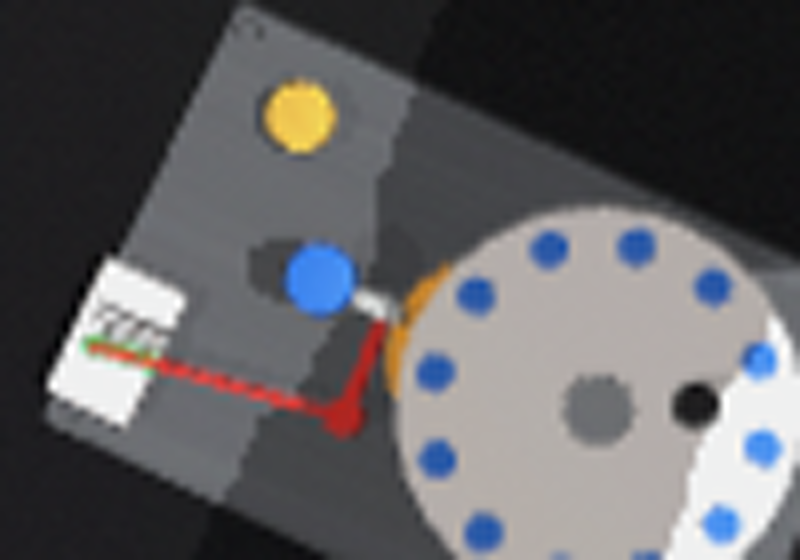

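View pics/s14.png

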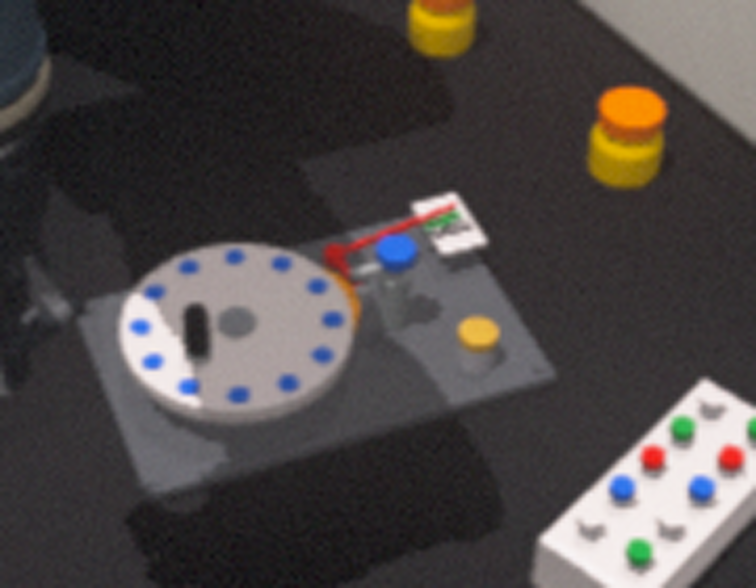

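View pics/tt14.png

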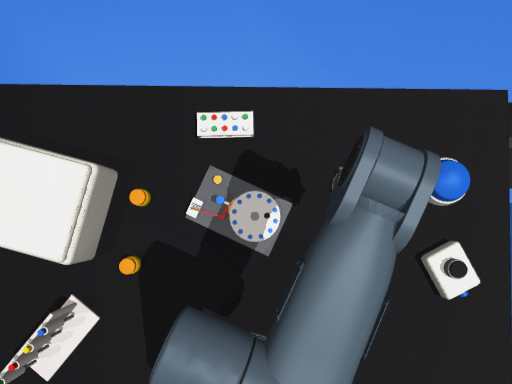

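```bash
python3 -c "
from station import job; print(job.sign_off())"
```

```text
the job is handed in; nothing more can be done
None
```

The bulge is under the red feeler, its high spot has been dotted, and the job is handed in at about 24.6 s.

- **Wheel:** I gripped the crank knob and turned the wheel about 125° clockwise, at 20°/s or less, then let go. That includes backing up 1.5° after slightly overshooting the top.
- **Needle:** It stood mid-green just before the press. The wrist view put it at about 0.16 rad. It was still in the green after the press, where the coarser top view gave about 0.147 rad.
- **Plunger:** I pressed with the fingers shut until the tool stopped 8.2 mm below the plunger's rest height. The force there was 18 N, well above the 5 N spring, so it was on its stop.
- **Afterwards:** The plunger cap is back at its original position in the pictures. The arm is clear, with no contact force. The pots and tube rack have not moved in the pictures. The arm hid the tip box and screwdriver in the last one, but it passed about 0.2 m above the bench on that side.

One disagreement: the needle put the top of the bulge 0–3° short of where the yellow patch's midpoint did. I left the wheel between the two, inside the green by either measure. I did not see the ink dot itself in any picture.

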